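Lay a turned dish to rest under its press disc and hang the job tag

ROBOT

A 6-joint arm with a two-finger parallel gripper is mounted at the origin on the work surface. World frame = base frame: x ahead of the robot, y to its left, z up, the work surface at z = 0. Lengths are in mm, angles in rad, forces in N, time in s.
With the tool pointing down it reaches from about 425 to 1125 mm from the base axis. Payload 14.9 kg.
Tool frame: the origin (TCP) lies on the centre line of the jaws, within the pads' length; the fingertips stand 22 mm ahead of it and the grasp point (between the pads) lies 3 mm ahead of it; z points along the fingers, y is the line along which they close (so a half turn about z gives the same grasp; the last joint's range is limited). The gripper opens to 91 mm and grips with 3 to 60 N. Pads are 32 mm wide; open, the fingers measure 118 mm over their backs; the gripper's body (76 mm by 178 mm) begins 60 mm behind the grasp point.
Start: joints at [-1.148, 0.379, 1.734, -0, 1.028, -0.033], TCP at [308.124, -628.552, 235.932] pointing down, gripper open.
Joint ranges: [-2.77, 2.77], [-0.74, 2.19], [0, 2.66], [-1.06, 4.2], [0.31, 2.87], [-3.08, 3.08]. Speed limits (rad/s): [1.89, 1.89, 2.39, 3.14, 3.14, 3.14].

INTERFACE

Orientations are given as a unit quaternion [w, x, y, z].
In Python, from workcell import ctrl gives the robot as it stands. The module is installed in compiled form; this text tells all that it offers.
- The arm moves only by the tool jog_arm, never from a script. Its argument "increments" is a list of rows, each a list of 7 numbers: the shift along the tool's x, y, z in units of 40 mm (1.0 is 40 mm), then the turn, a rotation vector about the tool's x, y, z in units of 10 degrees (1.0 is 10 degrees), then the finger opening in mm, from 0 to 91.2. A call has 1 to 8 rows; each row shifts and turns the commanded pose from where the row before left it, along the tool's axes as they then stand; what a row does not reach is not made up. A row lasts 1/8 s, in which the tool goes at most 62.5 mm and 10.7 degrees, less where a joint would pass 70% of its speed; a pose out of reach is approached as far as the arm can. A call with a number of a shift or a turn outside -1 to 1 is refused whole. A call with a gripper value outside its range is refused whole. The fingers move at their own pace and stop on an object; the grip force is fixed at half the most. Time passes only in rows, so rows that do not move let the fingers close. It gives the time, the measured TCP pose, the force, the opening and the grip force at its end, in the units of the state.
- ctrl.get_state(): the state, without advancing time (a new reading comes with each control period).
- ctrl.camera(name): name is "scene" or "top" or "wrist"; returns a dict with "frame" (384x512x3 uint8, red, green, blue), "K" (3x3 intrinsics, pixels), "dist_coeffs" ([k1, k2, p1, p2, k3] as OpenCV has them; the pictures are not rectified), "world_from_camera" (4x4, takes a point from camera to world coordinates); the wrist camera has in their place "mount" (4x4, takes a point from camera to tool coordinates, whose origin is the TCP and whose axes are the flange's). Camera axes: x right, y down, z forward; pixel columns grow to the right and rows downward; lengths in mm; the calibration is good to about 2 mm. A picture is of the moment at which its call begins: read the wrist's pose just before it. There is no depth.
- ctrl.finish_job(): hands the job in; it is judged then, once.
The state is a dict: "t": time; "qpos": joint angles; "qvel": joint speeds; "tau": joint torques, N m; "ee_pos": TCP position; "tool_rot": TCP orientation; "wrist_force": force on the tool from outside, world axes, zero at the start; "wrist_torque": the same for the moment, N m; "width": finger opening in mm; "grasp_force": force on a finger pad.
Only numpy, scipy, OpenCV 4.12 (cv2) and the standard library are available. Lean on these libraries where they do the work, as an engineer would, in place of code of your own. Each camera call takes 0.05 s, during which the arm holds its last target. There are 200 camera calls.

TASK

Put the fresh-turned walnut dish, open side up, flat and centred on the round plywood board, then lay the press disc (the flat disc with the bar handle) on the dish's rim, handle up and centred, to keep the dish from warping; set both down gently rather than letting them drop. When the stack stands, take the job tag from its slotted stand and hang it by its hole on the steel peg. Leave the hammer, the sanding block and the pile of finished dishes where they are.

Things in the scene. Friction and masses are not known exactly. Their poses are not given: they have to be found in the camera images.
- board: Fixed flat round plywood board lying on the bench, 180 mm diameter, 12 mm thick; origin at the centre of its underside, z up. Its place varies.
- dish: Loose round dark walnut dish, about 0.24 kg: 150 mm outer diameter, 28 mm high, with an upright rim wall 10 mm thick all round and a floor 8 mm thick, open at the top. Origin at the centre of its flat underside, z up through the open side. It stands on the bench left or right of the board; it can be lifted by its rim, one finger inside (a grip of about 60 N keeps it level).
- press: Loose press disc of mid-brown wood, about 0.4 kg: flat disc 150 mm diameter, 20 mm thick, with a bar handle across the middle of its top, 80 mm long along its x, 22 mm wide along its y, top of the bar 61 mm above the underside. Origin at the centre of the underside, z up. It stands on the bench on the other side of the board from the dish.
- pegstand: Fixed wooden stand for the tag: foot 80 x 80 x 18 mm, 22 mm square post, top at 166 mm, and near its top a 10 mm thick round steel peg that points along the stand's -x (towards the robot, give or take 17 degrees) and rises towards its tip. Peg root at the post face; tip 73 mm from the post's axis. Origin at the centre of the foot's underside, z up.
- peg_mid (a point): Middle of the peg's axis: 40 mm out from the post's axis, 164 mm above the bench; axes as the stand. The peg's free length runs from about 29 mm outside this point (stand's -x, the tip, where the axis lies 6 mm higher) to 29 mm inside (the post face, 6 mm lower).
- tag: Loose plywood job tag standing upright in its slotted stand, about 60 g: 130 mm tall along its z, 60 mm wide along its y, 8 mm thick along its x; origin at the centre of its lower edge, which starts 5 mm above the bench. A 28 mm round hole goes through its thickness. Pinch it from above by its faces, near the top edge (up to 25 mm down stays clear of the hole).
- tag_hole (a point): Centre of the tag's hole, 85 mm above the tag's lower edge and 45 mm below its top edge; axes as the tag.
- tagstand: Fixed wooden block that holds the tag, 70 mm (x) by 90 mm (y), 30 mm high, with a slot 11 mm wide along its y and 25 mm deep. Origin at the centre of its underside. It stands on the far left or far right, on the other side from the peg stand.
- hammer: Bystander: hammer with wooden handle, 260 mm long, lying on the bench beyond the work; its x runs from the handle to the head.
- sandblock: Bystander: cork sanding block 100 x 55 x 30 mm, on the bench far to the right; origin at the centre of its underside.
- pile: Bystander: pile of six finished dishes (one body), 170 mm diameter, 88 mm high, on the bench far to the left; origin at the centre of its underside.
Not all that is in view belongs to the job. There is more than one size of the tag; the job needs the middle-sized. Of the things that look like the board, the smaller one is meant.

How it is judged:
By the outcome, as a careful person would: the job done as asked, in the order asked, and still so for the second after the job is handed in, with the robot touching nothing.
It also fails if it takes over 64 s, if anything falls off the work surface, if the arm or the gripper's body presses on something with over 40 N, if the wrist force passes 120 N, or if a joint passes its speed limit or range.

## Working session

There is one attempt and no reset: what is moved stays moved. The work goes in short steps, Python scripts to look and compute and a tool call to move; the robot and the scene stay as the last step left them, time stands still between calls to the robot, and variables do not carry over. Pictures are saved under pics/ and viewed, at most 10 in all, crops included, and the job is handed in when it is done.

Besides the shell and the picture viewer there is one more tool, called after "Emit:" in YAML: its name, and indented under it one key for each argument. jog_arm: Moves the arm, as the interface text tells. Its arguments: {"type":"object","properties":{"increments":{"type":"array","items":{"type":"array","items":{"type":"number"}}}},"required":["increments"]}

```bash
mkdir -p pics; cat > h.py <<'E'
import numpy as np, cv2
from workcell import ctrl
from scipy.spatial.transform import Rotation as R
def shot(n,name):
    s=ctrl.get_state(); c=ctrl.camera(n); 
    if 'mount' in c:
        q=s['tool_rot']; T=np.eye(4); T[:3,:3]=R.from_quat([q[1],q[2],q[3],q[0]]).as_matrix(); T[:3,3]=s['ee_pos']; c['world_from_camera']=T@np.array(c['mount'])
    cv2.imwrite('pics/%s.png'%name,c['frame'][:,:,::-1]); np.savez('pics/%s.npz'%name,**{k:np.array(c[k]) for k in('frame','K','dist_coeffs','world_from_camera')}); return c
def load(name): return dict(np.load('pics/%s.npz'%name))
def ray(c,uv):
    p=cv2.undistortPoints(np.array(uv,float).reshape(-1,1,2),c['K'],c['dist_coeffs']).reshape(-1,2)
    T=c['world_from_camera']; d=np.c_[p,np.ones(len(p))]@T[:3,:3].T; return T[:3,3],d
def plane(c,uv,z):
    o,d=ray(c,uv); return o+d*((z-o[2])/d[:,2:])
def proj(c,P):
    T=np.linalg.inv(c['world_from_camera']); r=cv2.Rodrigues(T[:3,:3])[0]
    return cv2.projectPoints(np.array(P,float).reshape(-1,1,3),r,T[:3,3],c['K'],c['dist_coeffs'])[0].reshape(-1,2)
E
python3 - <<'E'
from h import *
a=shot('top','top0');b=shot('scene','sc0')
for c in(a,b): print(np.round(c['world_from_camera'],2).tolist(),c['K'][0])
print(ctrl.get_state())
E
```

```text
[[-0.07, -0.97, 0.23, 198.42], [-1.0, 0.07, -0.02, 34.07], [0.0, -0.23, -0.97, 1422.04], [0.0, 0.0, 0.0, 1.0]] [407.07191981   0.         261.27179006]
[[-0.25, 0.53, -0.81, 1462.68], [0.97, 0.16, -0.2, 272.32], [0.02, -0.83, -0.55, 777.99], [0.0, 0.0, 0.0, 1.0]] [354.14808114   0.         249.63824442]
{'t': 0.1, 'qpos': array([-1.14829581e+00,  3.79375780e-01,  1.73468958e+00, -2.14292269e-05,
        1.02848769e+00, -3.33078895e-02]), 'qvel': array([ 4.41227913e-05, -1.82100788e-05, -1.53216735e-03, -1.37414406e-03,
        9.64856052e-04,  9.81080972e-04]), 'tau': array([ 3.35778004e-04, -7.65033031e+01, -4.35293019e+01,  6.51949318e-02,
        3.98264662e-02, -1.76917843e-05]), 'ee_pos': array([ 307.98882551, -628.25412065,  235.35633265]), 'tool_rot': array([-4.69362963e-04,  9.74140688e-01,  2.25941785e-01, -1.01858051e-04]), 'wrist_force': array([ 0.47308208,  0.41081704, -0.2827732 ]), 'wrist_torque': array([-0.03408118,  0.00519683, -0.0014293 ]), 'grasp_force': 0.0, 'width': 91.20236767508035}
```

View pics/top0.png

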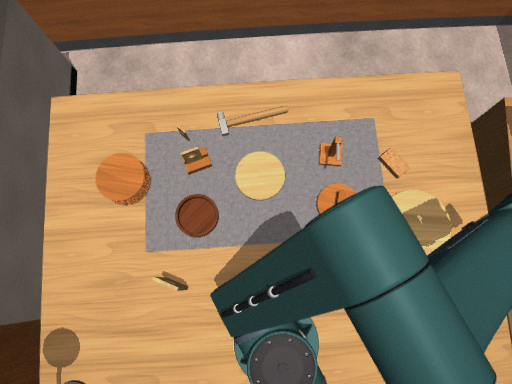

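View pics/sc0.png

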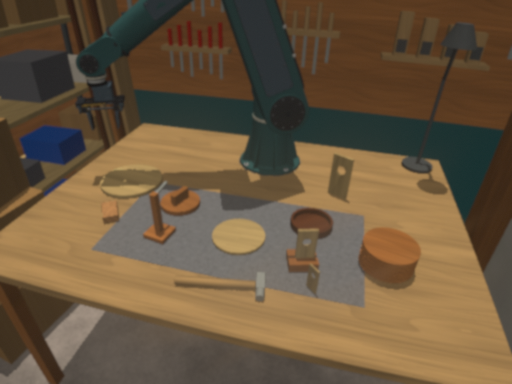

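Top view: the dish is at (197,215) and the press at (337,198), partly hidden by the arm. The peg stand is at (330,153), the tag stand at (196,160), the pile at (122,177) and the hammer at (250,118).
- **Board candidates:** the disc at (260,175) and the larger one at (420,220), which is partly behind the arm. I take the smaller, at (260,175).
- **Tag candidates:** (192,155) in the slotted stand, a small one at (183,132) and a large one at (170,281). I take the one in the stand, which should measure as the middle size.

I'll measure these and confirm in one enlarged crop.

```bash
python3 - <<'E'
from h import *
c=load('top0'); f=c['frame']; 
im=cv2.resize(f[110:300,140:350,::-1],None,fx=3,fy=3,interpolation=cv2.INTER_CUBIC)
s=load('sc0')['frame'][135:305,270:365,::-1]; s=cv2.resize(s,None,fx=3.0,fy=3.0,interpolation=cv2.INTER_CUBIC)[:im.shape[0]]
s=np.pad(s,((0,im.shape[0]-s.shape[0]),(0,0),(0,0)))
o=np.hstack([im,s]); o=cv2.resize(o,(800,int(o.shape[0]*800/o.shape[1]))); cv2.imwrite('pics/crop1.png',o)
hsv=cv2.cvtColor(f,cv2.COLOR_RGB2HSV)
for p in [(260,175),(197,215),(337,198),(330,160),(200,165),(160,140),(420,220)]: print(p,hsv[p[1],p[0]])
def comp(mask,seed):
    n,l,st,_=cv2.connectedComponentsWithStats(mask.astype(np.uint8)); return (l==l[seed[1],seed[0]]).astype(np.uint8)
H,S,V=[hsv[:,:,i].astype(int) for i in range(3)]
mat=(S<70)
def fit(m,z,nm):
    k=max(cv2.findContours(m,0,1)[0],key=cv2.contourArea).reshape(-1,2); P=plane(c,k,z)
    (x,y),r=cv2.minEnclosingCircle(P[:,:2].astype(np.float32)); A=np.c_[2*P[:,:2],np.ones(len(P))]; q=np.linalg.lstsq(A,(P[:,:2]**2).sum(1),rcond=None)[0]
    print(nm,np.round(q[:2],1),'r',round(np.sqrt(q[2]+q[0]**2+q[1]**2),1),'enc',x,y,r)
fit(comp((S>70)&(V>140),(260,175)),12,'board')
fit(comp((S>100)&(V<140),(197,215)),28,'dish')
E
```

```text
(260, 175) [ 21 110 228]
(197, 215) [ 10 174 119]
(337, 198) [ 14 185  91]
(330, 160) [ 13 178 219]
(200, 165) [ 13 178 203]
(160, 140) [  0  15 139]
(420, 220) [ 17 122 211]
board [574.4  12.8] r 88.5 enc 574.3921508789062 12.560832977294922 90.22859191894531
dish [443.2 242.3] r 73.0 enc 443.5041809082031 242.167724609375 75.29002380371094
```

View pics/crop1.png

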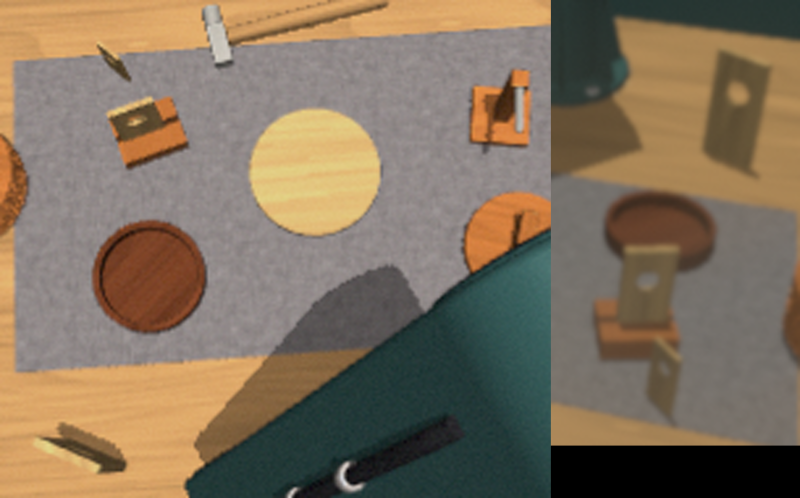

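The crop confirms both choices. The disc measures r≈90 mm, so it is the 180 mm board. The tag in the stand is the middle size, with the large one at (341,178) and the small one at (314,278) in the scene view. Next I move over to the dish, which also clears the view of the press and peg.

```bash
cat >> h.py <<'E'
def rel(*targets,yaw=None):
    """print tool-frame shift (units of 40mm) for successive targets at present orientation"""
    s=ctrl.get_state(); q=s['tool_rot']; M=R.from_quat([q[1],q[2],q[3],q[0]]).as_matrix()
    p=np.array(s['ee_pos']); print('t',s['t'],'ee',np.round(p,1),'yaw',round(np.degrees(np.arctan2(M[1,0],M[0,0])),2),'tilt',np.round(M[:2,2],3),'w',round(s['width'],1),'q',np.round(s['qpos'],2))
    for t in targets:
        d=M.T@(np.array(t,float)-p)/40; print(t,np.round(d,2),'rows',np.ceil(abs(d).max()*1.0)); p=np.array(t,float)
E
python3 - <<'E'
from h import *
rel((520,-250,235),(474,179,200))
E
```

```text
t 0.1 ee [ 308.  -628.3  235.4] yaw 26.12 tilt [-0.     0.001] w 91.2 q [-1.15  0.38  1.73 -0.    1.03 -0.03]
(520, -250, 235) [ 8.92 -6.16  0.01] rows 9.0
(474, 179, 200) [  3.69 -10.14   0.88] rows 11.0
```

Emit:
jog_arm:
  increments:
    - [0.9,-0.6,0,0,0,0,91]
    - [0.9,-0.6,0,0,0,0,91]
    - [0.9,-0.6,0,0,0,0,91]
    - [0.9,-0.6,0,0,0,0,91]
    - [0.9,-0.6,0,0,0,0,91]
    - [0.9,-0.6,0,0,0,0,91]
    - [0.9,-0.6,0,0,0,0,91]
    - [0.9,-0.6,0,0,0,0,91]

```text
t: 1.1
ee_pos: [482.6, -328.0, 235.7]
tool_rot: [-0.0, 0.974, 0.226, -0.0]
wrist_force: [-0.0, -1.1, -0.3]
width: 90.7
grasp_force: 0.0
```

Emit:
jog_arm:
  increments:
    - [0.9,-0.6,0,0,0,0,91]
    - [0.9,-0.8,0,0,0,0,91]
    - [0.4,-0.9,0,0,0,0,91]
    - [0.4,-0.9,0,0,0,0,91]
    - [0.4,-0.9,0,0,0,0,91]
    - [0.4,-0.9,0,0,0,0,91]
    - [0.4,-0.9,0,0,0,0,91]
    - [0.4,-0.9,0,0,0,0,91]

```text
t: 2.1
ee_pos: [513.0, -9.9, 235.8]
tool_rot: [-0.0, 0.974, 0.226, -0.0]
wrist_force: [1.1, -0.1, -0.3]
width: 91.0
grasp_force: 0.0
```

Emit:
jog_arm:
  increments:
    - [0.2,-0.9,0,0,0,0,91]
    - [0.2,-0.9,0,0,0,0,91]
    - [0.2,-0.9,0,0,0,0,91]
    - [0,-0.9,0,0,0,0,91]
    - [0,0,0,0,0,0,91]
    - [0,0,0,0,0,0,91]

```text
t: 2.85
ee_pos: [471.6, 128.5, 235.9]
tool_rot: [0.0, 0.974, 0.226, 0.0]
wrist_force: [0.2, 1.2, 0.2]
width: 91.0
grasp_force: 0.0
```

```bash
python3 - <<'E'
from h import *
rel((474,179,200))
a=shot('top','top1');b=shot('wrist','w1');shot('scene','sc1')
cv2.imwrite('pics/v1.png',np.hstack([cv2.resize(a['frame'][100:260,150:410,::-1],(520,320)),cv2.resize(b['frame'][:,:,::-1],(280,210)).copy()] if 0 else [cv2.resize(a['frame'][110:230,170:350,::-1],(432,288),interpolation=cv2.INTER_CUBIC),cv2.resize(b['frame'][:,:,::-1],(368,288))]))
E
```

```text
t 2.85 ee [471.6 128.5 235.9] yaw 26.14 tilt [ 0. -0.] w 91.0 q [ 0.22  0.04  2.15 -0.    0.95  1.33]
(474, 179, 200) [ 0.61 -1.11  0.9 ] rows 2.0
```

View pics/v1.png

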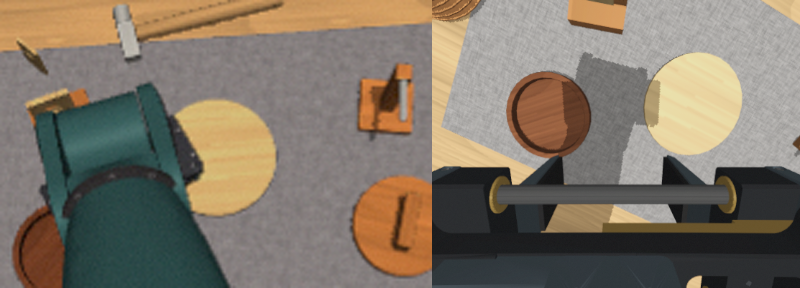

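The left half is the top view: the board, the whole press at about (337,200), and the peg stand with its steel peg at about (338,145). The right half is the wrist view: dish at about (163,152) and board at about (363,137), full-frame. I'll measure both from the wrist camera, and the press, peg and tag from top and scene.

```bash
cat >> h.py <<'E'
def hsv(c): 
    h=cv2.cvtColor(c['frame'],cv2.COLOR_RGB2HSV).astype(int); return h[:,:,0],h[:,:,1],h[:,:,2]
def comp(mask,seed):
    n,l=cv2.connectedComponents(mask.astype(np.uint8)); return (l==l[seed[1],seed[0]]).astype(np.uint8)
def circ(c,m,z,nm,hull=True):
    k=max(cv2.findContours(m,0,1)[0],key=cv2.contourArea)
    if hull: k=cv2.convexHull(k)
    # even resampling of ellipse fit
    e=cv2.fitEllipse(k); P=plane(c,k.reshape(-1,2),z); A=np.c_[2*P[:,:2],np.ones(len(P))]
    q=np.linalg.lstsq(A,(P[:,:2]**2).sum(1),rcond=None)[0]; r=np.sqrt(q[2]+q[0]**2+q[1]**2)
    res=np.linalg.norm(P[:,:2]-q[:2],axis=1)-r
    g=abs(res)<3; q=np.linalg.lstsq(A[g],(P[g,:2]**2).sum(1),rcond=None)[0]
    print(nm,np.round(q[:2],1),'r',round(np.sqrt(q[2]+q[0]**2+q[1]**2),1),'res',round(np.abs(res).max(),1),'n',g.sum(),len(g),'px',np.round(e[0]))
    return q[:2]
E
python3 - <<'E'
from h import *
c=load('w1');H,S,V=hsv(c)
for p in [(163,152),(363,137),(250,150),(305,135)]: print(p,H[p[1],p[0]],S[p[1],p[0]],V[p[1],p[0]])
m=(S>60)
md=comp((S>90)&(V<170),(150,152)); mb=comp(m&(H>14),(370,137))
circ(c,md,28,'dish w'); circ(c,mb,12,'board w')
t=load('top1');H,S,V=hsv(t)
circ(t,comp((S>70)&(V>140),(265,175)),12,'board top')
circ(t,comp((S>100)&(V>80),(325,200)),20,'press top')
# peg & tag crops for pixel picking
s=load('sc0'); t0=load('top0')
def cr(c,x0,y0,w,h,k): 
    return cv2.resize(c['frame'][y0:y0+h,x0:x0+w,::-1],(int(w*k),int(h*k)),interpolation=cv2.INTER_CUBIC)
A=np.hstack([cr(t,310,125,50,35,8),cr(t0,170,140,50,35,8)]); B=np.hstack([cr(s,135,180,50,70,5.6)[:,:],cr(s,278,220,50,70,5.6),cr(t,310,175,60,50*98/70,4)[:0] if 0 else cv2.resize(t['frame'][175:225,310:365,::-1],(240,392),interpolation=cv2.INTER_CUBIC)]) 
B=B[:300]; B=cv2.resize(B,(800,300)); cv2.imwrite('pics/v2.png',np.vstack([A,B]))
E
```

```text
(163, 152) 11 149 147
(363, 137) 24 71 234
(250, 150) 8 9 113
(305, 135) 20 95 178
dish w [446.1 244.4] r 74.3 res 1.2 n 49 49 px [162. 153.]
board w [575.5  16.3] r 89.3 res 0.9 n 55 55 px [362. 138.]
board top [575.2  11.4] r 88.6 res 16.0 n 22 25 px [261. 175.]
press top [ 448.9 -253.2] r 74.7 res 1.0 n 27 27 px [338. 204.]
```

View pics/v2.png

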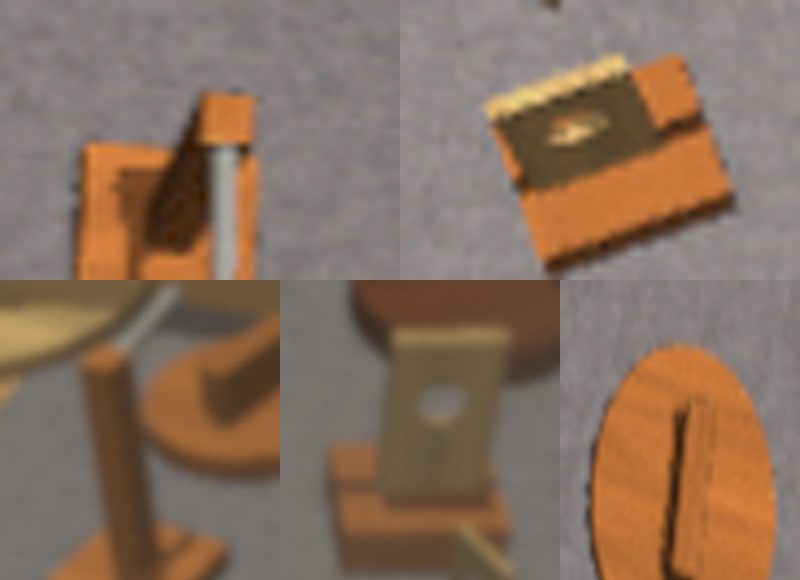

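The wrist view puts the dish at (446,244) and the board at (575.5,16); the top view agrees within about 3 mm. The press is at (449,-253) from top. In the crops the peg is clear in top and scene, and the tag's hole and edges are clear. Now I'll grip the dish rim on its board side.

Emit:
jog_arm:
  increments:
    - [0.35,-0.56,0.6,0,0,0,91]
    - [0.32,-0.56,0.8,0,0,0,91]
    - [0,0,0.9,0,0,0,91]
    - [0,0,0.9,0,0,0,91]
    - [0,0,0.8,0,0,0,91]
    - [0,0,0.6,0,0,0,91]
    - [0,0,0.3,0,0,0,91]
    - [0,0,0,0,0,0,91]

```text
t: 4.0
ee_pos: [475.8, 180.3, 39.6]
tool_rot: [0.0, 0.974, 0.226, -0.001]
wrist_force: [-0.5, 0.6, -0.2]
width: 91.3
grasp_force: 0.0
```

```bash
python3 - <<'E'
from h import *
rel((475.8,180.5,33))
E
```

```text
t 4.0 ee [475.8 180.3  39.6] yaw 26.08 tilt [-0.001 -0.   ] w 91.3 q [0.32 0.42 2.16 0.   0.56 1.43]
(475.8, 180.5, 33) [ 0.   -0.    0.16] rows 1.0
```

Emit:
jog_arm:
  increments:
    - [0,0,0.16,0,0,0,91]
    - [0,0,0,0,0,0,40]
    - [0,0,0,0,0,0,5]
    - [0,0,0,0,0,0,0]
    - [0,0,0,0,0,0,0]
    - [0,0,0,0,0,0,0]
    - [0,0,0,0,0,0,0]
    - [0,0,0,0,0,0,0]

```text
t: 5.0
ee_pos: [475.8, 180.7, 33.5]
tool_rot: [0.0, 0.974, 0.226, -0.0]
wrist_force: [-0.6, -0.0, 0.0]
width: 23.9
grasp_force: 0.0
```

Emit:
jog_arm:
  increments:
    - [0,0,0,0,0,0,0]
    - [0,0,0,0,0,0,0]
    - [0,0,0,0,0,0,0]
    - [0,0,0,0,0,0,0]

```text
t: 5.5
ee_pos: [475.9, 180.7, 33.5]
tool_rot: [-0.0, 0.974, 0.226, 0.0]
wrist_force: [-0.1, 0.8, -1.2]
width: 13.1
grasp_force: 28.9
```

Emit:
jog_arm:
  increments:
    - [0,0,-0.1,0,0,0,0]
    - [0,0,-0.3,0,0,0,0]
    - [0,0,-0.4,0,0,0,0]
    - [0,0,-0.4,0,0,0,0]
    - [0,0,-0.3,0,0,0,0]
    - [0,0,0,0,0,0,0]
    - [0,0,0,0,0,0,0]

```text
t: 6.38
ee_pos: [475.6, 180.6, 93.3]
tool_rot: [0.0, 0.974, 0.226, -0.0]
wrist_force: [-0.3, -0.8, -2.9]
width: 12.9
grasp_force: 28.9
```

```bash
python3 - <<'E'
from h import *
rel()
print(ctrl.get_state()['wrist_torque'],ctrl.get_state()['wrist_force'])
b=shot('wrist','w2');a=shot('scene','sc2')
cv2.imwrite('pics/v3.png',np.hstack([cv2.resize(b['frame'][:,:,::-1],(420,315)),cv2.resize(a['frame'][150:290,230:400,::-1],(380,315),interpolation=cv2.INTER_CUBIC)]))
E
```

```text
t 6.375 ee [475.6 180.6  93.3] yaw 26.11 tilt [-0. -0.] w 12.9 q [0.32 0.31 2.17 0.   0.66 1.43]
[-0.15605596 -0.02559932  0.00155348] [-0.33213174 -0.83660102 -2.91432209]
```

View pics/v3.png

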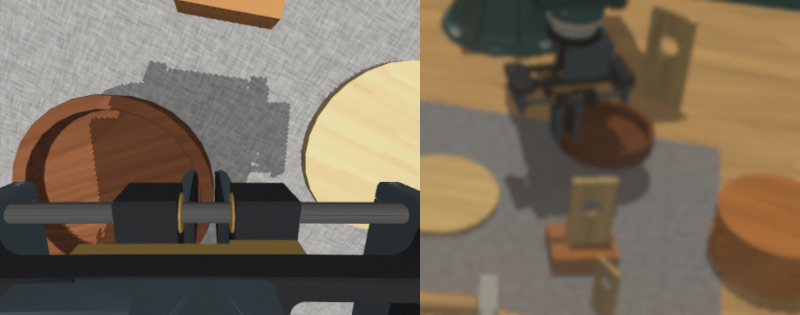

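The wrist view shows the dish held by its rim, with its contour spanning full-frame columns about 15–260. The scene view shows it clear of the bench. I'll check its tilt.

```bash
python3 - <<'E'
from h import *
from scipy.optimize import least_squares
c=load('w2');H,S,V=hsv(c); T=c['world_from_camera']; print('cam',np.round(T[:3,3],1),'axis',np.round(T[:3,2],2))
m=(S>90)&(H<16)&(V<190); m[215:]=0
m=comp(m,(100,150)); k=cv2.convexHull(max(cv2.findContours(m,0,1)[0],key=cv2.contourArea)).reshape(-1,2)
k=k[(k[:,1]<205)&(k[:,0]>3)]; print(len(k),k.min(0),k.max(0))
o,d=ray(c,k); g=np.array([475.6,180.6]); u=-np.array([.440,-.898]); 
# rim circle tilted about tangential axis through grip: unknown angle a (sag), tangential shift t, height at grip fixed 87.8
v=np.array([-u[1],u[0]])
def f(p):
    a,t,r0=p; n=np.array([*(u*np.sin(a)),np.cos(a)]); e=np.array([*(u*np.cos(a)),-np.sin(a)])
    P0=np.array([*g,87.8]); s=((P0-o)@n)/(d@n); P=o+d*s[:,None]; C=P0+e*r0+np.array([*v,0])*t
    return np.linalg.norm(P-C,axis=1)-75
q=least_squares(lambda p:np.r_[f(p),(p[2]-69)*2],[0,0,69],loss='soft_l1'); print('sag deg',np.degrees(q.x[0]),'tang',q.x[1],'r0',q.x[2],'res',np.abs(q.fun).max())
E
```

```text
cam [540.  212.9 241.9] axis [-0.23 -0.11 -0.97]
29 [ 16 116] [255 200]
sag deg 0.8041506313770587 tang -0.686667164029248 r0 67.36299879360116 res 3.274002412797671
```

Emit:
jog_arm:
  increments:
    - [0.05,0.5,0,0,0,0,0]
    - [0.05,0.9,0,0,0,0,0]
    - [0.05,1,0,0,0,0,0]
    - [0.05,1,0,0,0,0,0]
    - [0.05,1,0,0,0,0,0]
    - [0.05,1,0,0,0,0,0]
    - [0.05,0.8,0,0,0,0,0]
    - [0.04,0.36,0,0,0,0,0]

```text
t: 7.48
ee_pos: [605.7, -49.3, 92.9]
tool_rot: [-0.0, 0.974, 0.225, -0.0]
wrist_force: [-0.3, 0.2, -3.2]
width: 13.3
grasp_force: 28.9
```

Emit:
jog_arm:
  increments:
    - [0,0,0.2,0,0,0,0]
    - [0,0,0.3,0,0,0,0]
    - [0,0,0.3,0,0,0,0]
    - [0,0,0,0,0,0,0]
    - [0,0,0,0,0,0,0]

```text
t: 8.1
ee_pos: [605.4, -47.8, 61.5]
tool_rot: [-0.0, 0.974, 0.226, -0.0]
wrist_force: [-0.0, -0.4, -3.3]
width: 13.0
grasp_force: 28.9
```

```bash
python3 - <<'E'
from h import *
rel((605,-48,50),(605,-48,45.5))
t=shot('top','top2');H,S,V=hsv(t)
# press again, with arm elsewhere
circ(t,comp((S>100)&(V>80)&(H<17),(325,200)),20,'press top')
c=shot('wrist','w3');H,S,V=hsv(c)
mb=(S>55)&(H>17)&(V>120); mb[215:]=0
n,l,st,ce=cv2.connectedComponentsWithStats(mb.astype(np.uint8)); print(st[st[:,4]>150])
E
```

```text
t 8.1 ee [605.4 -47.8  61.5] yaw 26.13 tilt [-0.  0.] w 13.0 q [-0.12  0.49  1.97  0.    0.68  1.  ]
(605, -48, 50) [-0.01  0.    0.29] rows 1.0
(605, -48, 45.5) [0.   0.   0.11] rows 1.0
press top [0. 0.] r 0.0 res 176.2 n 0 6 px [198. 187.]
[[     0      0    512    384 184188]
 [   360      0    152     88   6809]
 [    65     92    214    123   5611]]
```

```bash
python3 - <<'E'
from h import *
c=load('w3');H,S,V=hsv(c)
mb=(S>55)&(H>17)&(V>120); mb[215:]=0
n,l,st,ce=cv2.connectedComponentsWithStats(mb.astype(np.uint8)); i=[j for j in range(1,n) if st[j,0]==65][0]
def arc(m,z,nm,ymax):
    k=cv2.convexHull(max(cv2.findContours(m,0,1)[0],key=cv2.contourArea)).reshape(-1,2); k=k[k[:,1]<ymax]
    from scipy.optimize import least_squares
    P=plane(c,k,z)[:,:2]; 
    for r in ((90,) if z<30 else (75,)):
        q=least_squares(lambda p:np.linalg.norm(P-p,axis=1)-r,P.mean(0)-[30,0],loss='soft_l1'); print(nm,np.round(q.x,1),'res',np.round(np.abs(q.fun).max(),1),len(k))
arc((l==i).astype(np.uint8),12,'board',205)
md=(S>90)&(H<16)&(V<190); md[215:]=0
arc(comp(md,(150,180)),56,'dish',200)
o=c['frame'][:,:,::-1].copy(); o[l==i]=(0,255,0); cv2.imwrite('pics/v4.png',o)
E
```

```text
board [575.5  14.6] res 0.9 29
dish [576.6  11.9] res 1.3 26
```

View pics/v4.png

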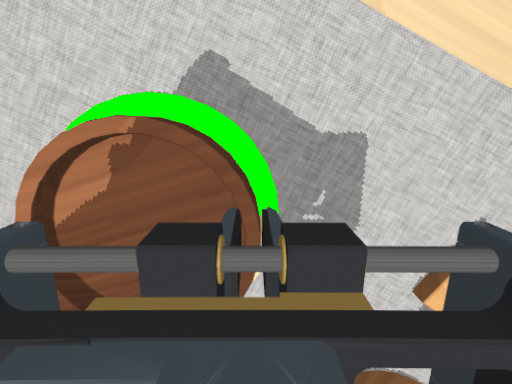

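The wrist view shows the board rim (green arc, (65–279, 92–215)) with the dish held over it. The dish is centred within about 2 mm, so I'll lower it gently.

Emit:
jog_arm:
  increments:
    - [0,0,0.15,0,0,0,0]
    - [0,0,0.12,0,0,0,0]
    - [0,0,0.06,0,0,0,0]
    - [0,0,0.04,0,0,0,0]
    - [0,0,0.03,0,0,0,0]
    - [0,0,0,0,0,0,0]
    - [0,0,0,0,0,0,0]

```text
t: 9.07
ee_pos: [605.5, -48.1, 45.7]
tool_rot: [0.0, 0.974, 0.226, 0.0]
wrist_force: [-0.2, -1.0, -0.2]
width: 13.4
grasp_force: 28.9
```

Emit:
jog_arm:
  increments:
    - [0,0,0,0,0,0,20]
    - [0,0,0,0,0,0,30]
    - [0,0,0,0,0,0,36]
    - [0,0,-0.3,0,0,0,36]
    - [0,0,-0.9,0,0,0,50]
    - [0,0,-0.9,0,0,0,91]
    - [0,0,-0.9,0,0,0,91]
    - [0,0,-0.9,0,0,0,91]

```text
t: 10.07
ee_pos: [605.3, -48.1, 203.6]
tool_rot: [0.0, 0.974, 0.226, 0.0]
wrist_force: [0.1, -0.5, 0.0]
width: 72.9
grasp_force: 0.0
```

Emit:
jog_arm:
  increments:
    - [-0.8,0.4,0,0,0,0,91]
    - [-0.8,0.4,0,0,0,0,91]
    - [-0.8,0.4,0,0,0,0,91]
    - [-0.8,0.4,0,0,0,0,91]
    - [-0.8,0.4,0,0,0,0,91]
    - [-0.8,0.4,0,0,0,0,91]
    - [-0.5,0.3,0,0,0,0.3,91]
    - [-0.3,0.2,0,0,0,0.3,91]

```text
t: 11.08
ee_pos: [454.2, -251.2, 202.3]
tool_rot: [0.0, 0.985, 0.173, 0.0]
wrist_force: [0.1, 0.3, 0.5]
width: 90.8
grasp_force: 0.0
```

Emit:
jog_arm:
  increments:
    - [0,0,0,0,0,0.7,91]
    - [0,0,0,0,0,0.7,91]
    - [0,0,0,0,0,0.6,91]
    - [0,0,0,0,0,0,91]
    - [0,0,0,0,0,0,91]

```text
t: 11.7
ee_pos: [454.8, -250.3, 201.7]
tool_rot: [0.0, 1.0, 0.002, 0.0]
wrist_force: [-1.0, -0.4, 0.4]
width: 90.9
grasp_force: 0.0
```

```bash
python3 - <<'E'
from h import *
rel()
shot('top','top3')
c=shot('wrist','w4')
t=load('top3')
cv2.imwrite('pics/v5.png',np.hstack([cv2.resize(c['frame'][:,:,::-1],(440,330)),cv2.resize(t['frame'][120:240,180:310,::-1],(358,330),interpolation=cv2.INTER_CUBIC)]))
E
```

```text
t 11.7 ee [ 454.8 -250.3  201.7] yaw 0.24 tilt [ 0. -0.] w 90.9 q [-0.55  0.14  2.12  0.    0.88  1.02]
```

View pics/v5.png

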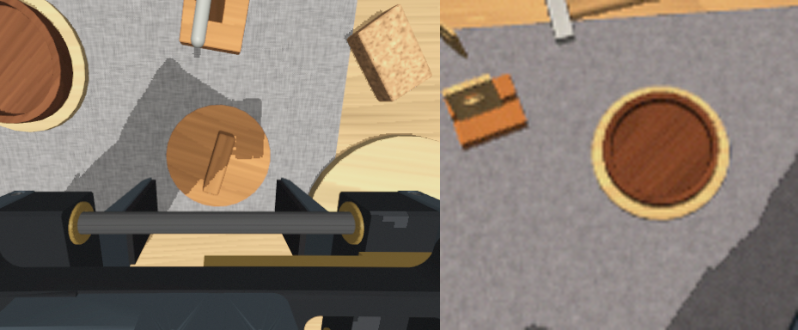

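The dish sits centred on the board, with an even ring around it in the top view at about (262,173). The press is in the wrist view at about (253,180), with the handle slanting about 18° from image vertical. I'll measure the handle numerically.

```bash
python3 - <<'E'
from h import *
t=load('top3');H,S,V=hsv(t)
circ(t,comp((S>70)&(V>150)&(H>16),(262,208)) if 0 else comp((S>70),(262,175)),12,'board')
circ(t,comp((S>100)&(V<150)&(H<17),(262,175)),40,'dish')
c=load('w4');H,S,V=hsv(c)
m=comp((S>90)&(H<18)&(V>60),(210,185)); pc=circ(c,m,20,'press')
g=cv2.cvtColor(c['frame'],cv2.COLOR_RGB2GRAY); g=cv2.resize(g,None,fx=2,fy=2,interpolation=cv2.INTER_CUBIC)
L=cv2.createLineSegmentDetector(0).detect(g)[0].reshape(-1,4)/2
for l in L:
    P=plane(c,l.reshape(2,2),61); Q=plane(c,l.reshape(2,2),20)[:,:2]
    if np.linalg.norm(Q-pc,axis=1).max()<70 and np.linalg.norm(P[1]-P[0])>12:
        d=P[1]-P[0]; print(np.round(l),'len',round(np.linalg.norm(d)),'ang',round(np.degrees(np.arctan(d[1]/d[0])),1),'ends z61',np.round(P[:,:2]).tolist(),)
E
```

```text
board [574.2  12.9] r 89.7 res 0.8 n 28 28 px [260. 175.]
dish [571.4  12.7] r 74.1 res 2.3 n 28 28 px [260. 174.]
press [ 451.1 -252.1] r 73.9 res 0.5 n 47 47 px [253. 181.]
[234. 221. 254. 153.] len 79 ang -15.8 ends z61 [[418.0, -230.0], [494.0, -252.0]]
[268. 180. 260. 210.] len 35 ang -14.9 ends z61 [[464.0, -268.0], [431.0, -259.0]]
[255. 155. 237. 219.] len 74 ang -15.6 ends z61 [[492.0, -254.0], [420.0, -234.0]]
[292. 185. 276. 185.] len 17 ang 89.8 ends z61 [[459.0, -293.0], [459.0, -276.0]]
[306. 162. 306. 178.] len 17 ang 3.3 ends z61 [[484.0, -307.0], [467.0, -308.0]]
[256. 151. 270. 156.] len 16 ang 74.1 ends z61 [[495.0, -254.0], [491.0, -269.0]]
[258. 216. 254. 227.] len 14 ang -18.1 ends z61 [[424.0, -257.0], [411.0, -252.0]]
[271. 160. 257. 156.] len 15 ang 73.5 ends z61 [[486.0, -270.0], [491.0, -255.0]]
[252. 225. 261. 197.] len 35 ang -16.5 ends z61 [[413.0, -251.0], [446.0, -261.0]]
```

Emit:
jog_arm:
  increments:
    - [-0.09,0.04,0,0,0,0.8,91]
    - [0,0,0.5,0,0,0.8,91]
    - [0,0,0.9,0,0,0,91]
    - [0,0,0.9,0,0,0,91]
    - [0,0,0.8,0,0,0,91]
    - [0,0,0.5,0,0,0,91]
    - [0,0,0.25,0,0,0,91]
    - [0,0,0,0,0,0,91]

```text
t: 12.8
ee_pos: [450.9, -251.9, 47.3]
tool_rot: [-0.0, 0.99, -0.138, -0.0]
wrist_force: [-0.5, 0.2, 0.8]
width: 91.1
grasp_force: 0.0
```

Emit:
jog_arm:
  increments:
    - [0,0,0,0,0,0,45]
    - [0,0,0,0,0,0,10]
    - [0,0,0,0,0,0,0]
    - [0,0,0,0,0,0,0]
    - [0,0,0,0,0,0,0]
    - [0,0,0,0,0,0,0]
    - [0,0,0,0,0,0,0]
    - [0,0,0,0,0,0,0]

```text
t: 13.8
ee_pos: [451.0, -252.1, 47.5]
tool_rot: [0.0, 0.99, -0.138, 0.0]
wrist_force: [-0.5, -1.0, -1.1]
width: 21.8
grasp_force: 30.0
```

```bash
python3 - <<'E'
from h import *
rel()
E
```

```text
t 13.8 ee [ 451.  -252.1   47.5] yaw -15.89 tilt [ 0. -0.] w 21.8 q [-0.55  0.41  2.15 -0.    0.58  1.29]
```

Emit:
jog_arm:
  increments:
    - [0,0,-0.2,0,0,0,0]
    - [0,0,-0.5,0,0,0,0]
    - [0,0,-0.7,0,0,0,0]
    - [0,0,-0.6,0,0,0,0]
    - [0.1,-0.4,-0.1,0,0,0,0]
    - [0.13,-0.8,0,0,0,0,0]
    - [0.13,-0.9,0,0,0,0,0]
    - [0.13,-0.9,0,0,0,0,0]

```text
t: 14.8
ee_pos: [502.7, -140.0, 130.8]
tool_rot: [-0.0, 0.99, -0.138, -0.001]
wrist_force: [0.3, -0.3, -3.8]
width: 21.9
grasp_force: 30.0
```

Emit:
jog_arm:
  increments:
    - [0.13,-0.9,0,0,0,0,0]
    - [0.13,-0.9,0,0,0,0,0]
    - [0.13,-0.9,0,0,0,0,0]
    - [0.13,-0.8,0,0,0,0,0]
    - [0.1,-0.5,0,0,0,0,0]
    - [0.05,-0.25,0,0,0,0,0]
    - [0,0,0,0,0,0,0]
    - [0,0,0,0,0,0,0]

```text
t: 15.8
ee_pos: [574.6, 13.6, 131.4]
tool_rot: [0.0, 0.99, -0.138, -0.0]
wrist_force: [0.4, -0.5, -4.4]
width: 21.9
grasp_force: 30.0
```

```bash
python3 - <<'E'
from h import *
rel((575,14,95),(575,14,87.5))
print(ctrl.get_state()['wrist_torque'])
c=shot('wrist','w5');H,S,V=hsv(c)
from scipy.optimize import least_squares
def arc(k,z,r,nm):
    P=plane(c,k,z)[:,:2]; q=least_squares(lambda p:np.linalg.norm(P-p,axis=1)-r,P.mean(0)-[30,0],loss='soft_l1'); print(nm,np.round(q.x,1),'res',np.round(np.abs(q.fun).max(),1),len(k))
mb=(S>55)&(H>17)&(V>120); mb[215:]=0
n,l,st,_=cv2.connectedComponentsWithStats(mb.astype(np.uint8))
for i in range(1,n):
    if st[i,4]>300:
        print(st[i]); k=cv2.convexHull(max(cv2.findContours((l==i).astype(np.uint8),0,1)[0],key=cv2.contourArea)).reshape(-1,2); k=k[k[:,1]<205]
        if len(k)>6: arc(k,12,90,'board?')
md=((S>90)&(H<18)&(V>90)); md[215:]=0
m=comp(md,(230,195)); k=cv2.convexHull(max(cv2.findContours(m,0,1)[0],key=cv2.contourArea)).reshape(-1,2); k=k[k[:,1]<205]; print(k.min(0),k.max(0)); arc(k,20+ctrl.get_state()['ee_pos'][2]-47.5,75,'press')
E
```

```text
t 15.8 ee [574.6  13.6 131.4] yaw -15.92 tilt [-0. -0.] w 21.9 q [-0.02  0.34  2.03 -0.    0.78  1.83]
(575, 14, 95) [ 0.01 -0.01  0.91] rows 1.0
(575, 14, 87.5) [ 0.   -0.    0.19] rows 1.0
[0.07803055 0.03896291 0.06322551]
[  0   0  35  43 993]
board? [685.6 144. ] res 21.6 9
[ 71   0  61  19 409]
board? [680.2  94.5] res 4.6 8
[ 170   99  160   52 2102]
board? [575.3  15.5] res 1.3 23
[  0 172  35  26 381]
board? [565.  210.3] res 8.7 11
[144 116] [357 203]
press [573.7  14.7] res 1.3 32
```

Emit:
jog_arm:
  increments:
    - [0.01,-0.01,0.3,0,0,0,0]
    - [0,0,0.3,0,0,0,0]
    - [0,0,0.2,0,0,0,0]
    - [0,0,0.12,0,0,0,0]
    - [0,0,0.08,0,0,0,0]
    - [0,0,0.05,0,0,0,0]
    - [0,0,0.03,0,0,0,0]
    - [0,0,0,0,0,0,0]

```text
t: 16.85
ee_pos: [575.6, 14.5, 88.4]
tool_rot: [-0.0, 0.99, -0.138, 0.0]
wrist_force: [-0.2, -0.9, -4.6]
width: 22.0
grasp_force: 30.0
```

```bash
python3 - <<'E'
from h import *
rel((575,14,87.5)); print(ctrl.get_state()['wrist_force'])
E
```

```text
t 16.85 ee [575.6  14.5  88.4] yaw -15.89 tilt [0. 0.] w 22.0 q [-0.02  0.41  2.03  0.    0.7   1.83]
(575, 14, 87.5) [-0.01  0.02  0.02] rows 1.0
[-0.16061777 -0.8550013  -4.58112983]
```

Still hanging about 1 mm above the rim, so I'll creep down.

Emit:
jog_arm:
  increments:
    - [0,0.01,0.02,0,0,0,0]
    - [0,0,0.01,0,0,0,0]
    - [0,0,0,0,0,0,0]
    - [0,0,0,0,0,0,0]

```text
t: 17.35
ee_pos: [575.5, 14.0, 87.5]
tool_rot: [0.0, 0.99, -0.138, 0.0]
wrist_force: [-4.1, -1.3, 6.0]
width: 22.3
grasp_force: 30.0
```

Emit:
jog_arm:
  increments:
    - [0,0,0,0,0,0,30]
    - [0,0,0,0,0,0,45]
    - [0,0,0,0,0,0,60]
    - [0,0,-0.5,0,0,0,60]
    - [0,0,-0.9,0,0,0,60]
    - [0,0,-0.9,0,0,0,60]
    - [0,0,-0.9,0,0,0,60]
    - [0,0,-0.9,0,0,0,60]

```text
t: 18.35
ee_pos: [575.4, 14.1, 253.9]
tool_rot: [-0.0, 0.99, -0.138, 0.001]
wrist_force: [0.4, -0.1, 0.1]
width: 59.9
grasp_force: 0.0
```

```bash
python3 - <<'E'
from h import *
rel()
c=shot('wrist','w6'); s=load('sc0'); t=load('top3')
# tag top corner lines: LSD in top (0/3), scene
def lsd(c,x0,y0,x1,y1,minl):
    g=cv2.resize(cv2.cvtColor(c['frame'],cv2.COLOR_RGB2GRAY)[y0:y1,x0:x1],None,fx=4,fy=4,interpolation=cv2.INTER_CUBIC)
    L=cv2.createLineSegmentDetector(0).detect(g)[0].reshape(-1,4); L=(L+.5)/4-.5+np.array([x0,y0,x0,y0])
    return [l for l in L if np.hypot(*(l[2:]-l[:2]))>minl]
H,S,V=hsv(t)
for nm,cc,b,z in (('top tag',t,(178,140,222,178),135),('scene tag',s,(282,220,330,280),135),('top peg',t,(315,130,350,170),165),('scene peg',s,(140,170,180,250),166),('w6',c,(0,0,512,215),166)):
    print(nm)
    for l in lsd(cc,*b,6 if nm!='w6' else 30):
        P=plane(cc,l.reshape(2,2),z); d=P[1]-P[0]; print(np.round(l,1),'len',round(np.linalg.norm(d)),'ang',round(np.degrees(np.arctan2(d[1],d[0]))),np.round(P[:,:2]).tolist())
im=c['frame'][:,:,::-1]; cv2.imwrite('pics/v6.png',np.vstack([np.hstack([cv2.resize(im,(400,300)),cv2.resize(t['frame'][125:185,310:390][:,:,::-1],(400,300),interpolation=cv2.INTER_CUBIC)]),np.hstack([cv2.resize(s['frame'][170:254,130:242,::-1],(400,300),interpolation=cv2.INTER_CUBIC),cv2.resize(s['frame'][215:278,268:352,::-1],(400,300),interpolation=cv2.INTER_CUBIC)])]))
E
```

```text
t 18.35 ee [575.4  14.1 253.9] yaw -15.88 tilt [0.001 0.   ] w 59.9 q [-0.02  0.16  1.98  0.    1.    1.83]
top tag
[188.  151.8 198.7 148.1] len 37 ang -74 [[638.0, 246.0], [648.0, 210.0]]
[181.8 154.1 187.8 152.1] len 21 ang -75 [[631.0, 267.0], [637.0, 247.0]]
[188.  171.7 210.8 163.5] len 79 ang -73 [[569.0, 248.0], [592.0, 172.0]]
[211.9 165.7 188.1 174.3] len 83 ang 107 [[584.0, 169.0], [560.0, 248.0]]
[207.7 155.6 184.8 164.5] len 81 ang 108 [[620.0, 181.0], [595.0, 258.0]]
[184.5 160.5 181.3 155. ] len 22 ang 28 [[608.0, 259.0], [628.0, 269.0]]
[198.4 148.8 201.6 155.1] len 24 ang -157 [[645.0, 211.0], [623.0, 202.0]]
[192.1 147.9 180.6 152. ] len 41 ang 107 [[650.0, 232.0], [639.0, 271.0]]
scene tag
[290.8 228.6 289.2 219.8] len 42 ang -165 [[652.0, 196.0], [611.0, 185.0]]
[317.4 227.7 298.7 228.4] len 56 ang -71 [[626.0, 271.0], [645.0, 218.0]]
[296.3 234.3 291.1 228.2] len 30 ang -141 [[673.0, 216.0], [650.0, 197.0]]
[329.2 234.6 320.8 238.7] len 33 ang -41 [[649.0, 307.0], [674.0, 285.0]]
[312.6 268.  317.9 272.4] len 19 ang 51 [[795.0, 276.0], [807.0, 290.0]]
[288.  269.
[... 2817 characters left out ...]
n 26 ang -91 [[670.0, 54.0], [669.0, 27.0]]
[404.3  44.1 402.5 108.6] len 48 ang 171 [[666.0, -134.0], [619.0, -126.0]]
[192.2  17.9 131.2  51.7] len 54 ang 100 [[729.0, 18.0], [719.0, 71.0]]
[ 10.8  91.7  48.6 112.9] len 31 ang -137 [[718.0, 175.0], [695.0, 153.0]]
[229.6 109.2 203.6 126. ] len 26 ang 105 [[658.0, 10.0], [651.0, 35.0]]
[309.  141.6 286.8 115.8] len 29 ang 27 [[614.0, -47.0], [640.0, -34.0]]
[195.3 153.5 214.  129.1] len 26 ang -55 [[631.0, 49.0], [646.0, 27.0]]
[314.8 178.1 309.9 142.3] len 31 ang -5 [[582.0, -45.0], [614.0, -47.0]]
[203.9 125.1 187.  158.9] len 32 ang 135 [[652.0, 34.0], [629.0, 57.0]]
[241.  179.8 241.7 149.1] len 27 ang -18 [[599.0, 18.0], [624.0, 10.0]]
```

View pics/v6.png

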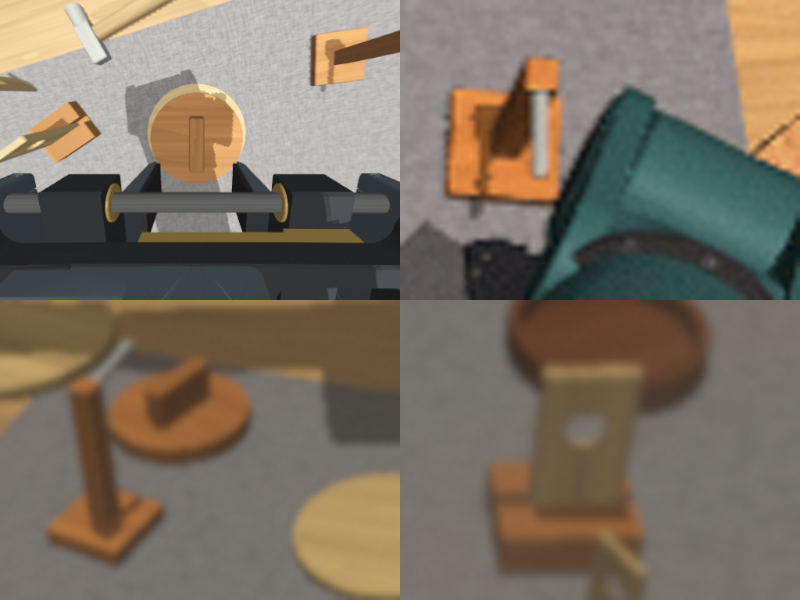

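The wrist view shows the press centred on the dish on the board at about (251,172), handle up. The top crop shows the peg from the post top (338,140) to the tip (338,160). The tag in the stand has its top edge from (181.8,154.1) to (198.7,148.1). That edge casts to 60 mm long at z=135, at -73.4°, so this is the tag meant. I'll move over the tag.

Emit:
jog_arm:
  increments:
    - [0.01,-0.6,0,0,0,0,60]
    - [0.01,-0.9,0,0,0,0,60]
    - [0.01,-0.9,0,0,0,0,60]
    - [0.01,-0.9,0,0,0,0,60]
    - [0.01,-0.9,0,0,0,0,60]
    - [0,-0.9,0,0,0,0,60]
    - [0,-0.6,0,0,0,0,60]
    - [0,-0.2,0.4,0,0,0,60]

```text
t: 19.4
ee_pos: [642.7, 241.6, 236.1]
tool_rot: [-0.001, 0.99, -0.138, 0.001]
wrist_force: [-1.5, -0.1, -0.2]
width: 59.8
grasp_force: 0.0
```

Emit:
jog_arm:
  increments:
    - [0,0,0,0,0,-1,60]
    - [0,0,0,0,0,-1,60]
    - [0,0,0,0,0,-1,60]
    - [0,0,0,0,0,-1,60]
    - [0,0,0,0,0,-1,60]
    - [0,0,0,0,0,-1,60]
    - [0,0,0,0,0,-1,60]
    - [0,0,0,0,0,-1,60]

```text
t: 20.4
ee_pos: [641.4, 239.4, 234.1]
tool_rot: [-0.0, 0.846, 0.533, -0.001]
wrist_force: [0.2, 0.7, -0.8]
width: 59.9
grasp_force: 0.0
```

Emit:
jog_arm:
  increments:
    - [0,0,0,0,0,-1,60]
    - [0,0,0,0,0,-1,60]
    - [0,0,0,0,0,-1,60]
    - [0,0,0,0,0,-1,60]
    - [0,0,0,0,0,-0.25,60]
    - [0,0,0,0,0,0,60]

```text
t: 21.15
ee_pos: [641.6, 239.6, 234.3]
tool_rot: [-0.0, 0.598, 0.802, -0.0]
wrist_force: [-0.7, -0.3, -0.4]
width: 59.8
grasp_force: 0.0
```

```bash
cat >> h.py <<'E'
def lsd(c,x0,y0,x1,y1,minl,k=3):
    g=cv2.resize(cv2.cvtColor(c['frame'],cv2.COLOR_RGB2GRAY)[y0:y1,x0:x1],None,fx=k,fy=k,interpolation=cv2.INTER_CUBIC)
    L=cv2.createLineSegmentDetector(0).detect(g)[0].reshape(-1,4); L=(L+.5)/k-.5+np.array([x0,y0,x0,y0])
    return [l for l in L if np.hypot(*(l[2:]-l[:2]))>minl]
def lines(c,box,z,lo,minpx,hi=999):
    for l in lsd(c,*box,minpx):
        P=plane(c,l.reshape(2,2),z); d=P[1]-P[0]; n=np.linalg.norm(d)
        if lo<n<hi: print(np.round(l).astype(int).tolist(),'len',round(n),'ang',round(np.degrees(np.arctan2(d[1],d[0]))%180,1),np.round(P[:,:2]).tolist())
E
python3 - <<'E'
from h import *
rel((642,240,134))
c=shot('wrist','w7')
print(proj(c,[(642,240,135)])); lines(c,(0,0,512,225),135,18,15,110)
t=shot('top','top4'); s=load('sc0')
H,S,V=hsv(t)
print('stack top'); circ(t,comp((S>100)&(H<18)&(V>80),(250,172)),60,'press')
for n,(p,z) in {'post':((338.3,140),166),'tip':((338,160.2),170),'mid':((338.1,150.5),164)}.items(): print(n,np.round(plane(t,p,z),1))
for n,(p,z) in {'post':((154.4,193.8),166),'tip':((165.8,180.8),170)}.items(): print('scene',n,np.round(plane(s,p,z),1))
E
```

```text
t 21.15 ee [641.6 239.6 234.3] yaw 106.55 tilt [-0.001 -0.   ] w 59.8 q [ 0.32  0.36  1.77 -0.    1.02  0.03]
(642, 240, 134) [0.01 0.02 2.51] rows 3.0
[[251.43713818 200.08261906]]
[350, 222, 419, 223] len 65 ang 16.4 [[739.0, 246.0], [801.0, 264.0]]
[87, 222, 152, 222] len 62 ang 16.5 [[498.0, 174.0], [558.0, 192.0]]
[470, 221, 511, 144] len 75 ang 90.0 [[846.0, 279.0], [846.0, 354.0]]
[176, 224, 191, 208] len 23 ang 62.8 [[579.0, 196.0], [590.0, 216.0]]
[309, 207, 326, 224] len 25 ang 151.9 [[696.0, 249.0], [717.0, 238.0]]
[266, 7, 301, 1] len 28 ang 24.9 [[608.0, 395.0], [633.0, 406.0]]
[16, 221, 38, 221] len 21 ang 16.1 [[434.0, 157.0], [454.0, 162.0]]
[240, 1, 267, 7] len 21 ang 5.8 [[588.0, 393.0], [609.0, 395.0]]
[338, 193, 328, 220] len 28 ang 91.3 [[717.0, 269.0], [718.0, 241.0]]
[363, 169, 332, 185] len 31 ang 46.1 [[730.0, 297.0], [709.0, 275.0]]
[259, 34, 237, 27] len 18 ang 0.2 [[609.0, 375.0], [590.0, 375.0]]
[495, 145, 474, 185] len 37 ang 90.4 [[833.0, 349.0], [833.0, 312.0]]
[26, 77, 31, 19] len 45 ang 89.5 [[433.0, 289.0], [433.0, 333.0]]
[227, 142, 249, 142] len 19 ang 16.9 [[606.0, 285.0], [625.0, 291.0]]
[258, 142, 279, 142] len 19 ang 16.1 [[632.0, 293.0], [650.0, 298.0]]
[332, 188, 316, 175] len 20 ang 157.2 [[710.0, 272.0], [691.0, 280.0]]
[250, 164, 250, 209] len 42 ang 106.3 [[631.0, 272.0], [643.0, 232.0]]
[387, 71, 377, 95] len 19 ang 90.8 [[718.0, 378.0], [718.0, 359.0]]
[280, 144, 258, 144] len 20 ang 16.6 [[652.0, 297.0], [633.0, 291.0]]
[249, 144, 227, 144] len 20 ang 17.4 [[625.0, 289.0], [606.0, 283.0]]
[258, 209, 259, 164] len 42 ang 106.4 [[651.0, 234.0], [639.0, 274.0]]
[17, 192, 22, 133] len 56 ang 89.8 [[433.0, 186.0], [433.0, 241.0]]
stack top
press [570.3  11.7] r 77.9 res 4.0 n 23 25 px [260. 173.]
post [[ 632.6 -249.8  166. ]]
tip [[ 563.  -239.9  170. ]]
mid [[ 597.5 -245.4  164. ]]
scene post [[ 637.6 -241.3  166. ]]
scene tip [[ 561.1 -238.5  170. ]]
```

Emit:
jog_arm:
  increments:
    - [0.03,0.07,0.4,0,0,0,60]
    - [0,0,0.6,0,0,0,60]
    - [0,0,0.7,0,0,0,60]
    - [0,0,0.5,0,0,0,60]
    - [0,0,0.3,0,0,0,60]
    - [0,0,0,0,0,0,60]
    - [0,0,0,0,0,0,30]
    - [0,0,0,0,0,0,0]

```text
t: 22.25
ee_pos: [644.8, 242.6, 136.1]
tool_rot: [0.0, 0.598, 0.802, 0.001]
wrist_force: [0.7, 0.5, 0.1]
width: 42.8
grasp_force: 0.0
```

Emit:
jog_arm:
  increments:
    - [0,0,0,0,0,0,0]
    - [0,0,0,0,0,0,0]
    - [0,0,0,0,0,0,0]
    - [0,0,0,0,0,0,0]
    - [0,0,0,0,0,0,0]
    - [0,0,0,0,0,0,0]

```text
t: 23.0
ee_pos: [644.3, 242.5, 135.2]
tool_rot: [0.0, 0.598, 0.802, 0.0]
wrist_force: [1.4, 0.5, 0.8]
width: 7.6
grasp_force: 30.0
```

```bash
python3 - <<'E'
from h import *
rel()
c=shot('wrist','w8'); lines(c,(200,100,310,384),135,5,6,110)
E
```

```text
t 23.0 ee [644.3 242.5 135.2] yaw 106.61 tilt [0. 0.] w 7.6 q [ 0.33  0.48  1.79 -0.    0.86  0.04]
[258, 246, 258, 194] len 32 ang 106.6 [[648.0, 245.0], [639.0, 275.0]]
[259, 297, 258, 271] len 18 ang 108.4 [[659.0, 212.0], [653.0, 229.0]]
[244, 194, 244, 246] len 32 ang 106.3 [[631.0, 273.0], [640.0, 242.0]]
[244, 271, 243, 297] len 18 ang 104.4 [[645.0, 227.0], [650.0, 209.0]]
[277, 282, 276, 234] len 31 ang 108.6 [[666.0, 225.0], [656.0, 255.0]]
[226, 235, 226, 282] len 31 ang 104.5 [[629.0, 246.0], [636.0, 216.0]]
[277, 222, 309, 222] len 18 ang 16.7 [[654.0, 262.0], [672.0, 267.0]]
[200, 222, 229, 222] len 17 ang 16.5 [[612.0, 249.0], [628.0, 254.0]]
[245, 246, 258, 246] len 7 ang 16.5 [[641.0, 243.0], [648.0, 245.0]]
[244, 297, 259, 297] len 9 ang 15.9 [[650.0, 210.0], [659.0, 212.0]]
[225, 222, 232, 208] len 9 ang 79.1 [[626.0, 254.0], [627.0, 263.0]]
[257, 272, 245, 272] len 7 ang 16.6 [[653.0, 228.0], [646.0, 226.0]]
[200, 115, 216, 120] len 9 ang 180.0 [[598.0, 307.0], [606.0, 307.0]]
[271, 209, 278, 223] len 9 ang 132.5 [[649.0, 269.0], [655.0, 262.0]]
[274, 241, 273, 28
[... 1100 characters left out ...]

[232, 244, 232, 236] len 5 ang 108.5 [[634.0, 241.0], [632.0, 246.0]]
[278, 245, 278, 255] len 6 ang 108.8 [[659.0, 248.0], [661.0, 243.0]]
[236, 245, 240, 210] len 22 ang 98.7 [[635.0, 242.0], [632.0, 263.0]]
[256, 157, 256, 171] len 8 ang 106.4 [[632.0, 295.0], [634.0, 287.0]]
[246, 175, 247, 162] len 7 ang 103.2 [[630.0, 283.0], [628.0, 291.0]]
[269, 297, 260, 297] len 5 ang 16.5 [[665.0, 214.0], [660.0, 213.0]]
[244, 185, 244, 172] len 7 ang 107.1 [[630.0, 278.0], [628.0, 284.0]]
[230, 223, 230, 233] len 6 ang 106.3 [[629.0, 254.0], [630.0, 248.0]]
[262, 210, 267, 244] len 21 ang 114.4 [[644.0, 267.0], [653.0, 247.0]]
[277, 283, 277, 291] len 5 ang 102.3 [[667.0, 224.0], [668.0, 219.0]]
```

Emit:
jog_arm:
  increments:
    - [0,0,-0.2,0,0,0,0]
    - [0,0,-0.4,0,0,0,0]
    - [0,0,-0.5,0,0,0,0]
    - [0,0,-0.6,0,0,0,0]
    - [0,0,-0.7,0,0,0,0]
    - [0,0,-0.6,0,0,0,0]
    - [-0.3,-0.2,0,0,0,0,0]
    - [-0.6,-0.4,0,0,0,0,0]

```text
t: 24.05
ee_pos: [630.8, 200.0, 254.8]
tool_rot: [-0.0, 0.597, 0.802, -0.0]
wrist_force: [-0.2, 0.5, -0.7]
width: 8.1
grasp_force: 30.0
```

Emit:
jog_arm:
  increments:
    - [-0.85,-0.51,0,0,0,0,0]
    - [-0.85,-0.51,0,0,0,0,0]
    - [-0.85,-0.51,0,0,0,0,0]
    - [-0.85,-0.51,0,0,0,0,0]
    - [-0.85,-0.51,0,0,0,0,0]
    - [-0.85,-0.51,0,0,0,0,0]
    - [-0.85,-0.51,0,0,0,0,0]
    - [-0.85,-0.51,0,0,0,0,0]

```text
t: 25.05
ee_pos: [550.6, -108.3, 254.0]
tool_rot: [-0.001, 0.598, 0.802, -0.0]
wrist_force: [0.2, 0.4, -0.8]
width: 7.8
grasp_force: 30.0
```

Emit:
jog_arm:
  increments:
    - [-0.85,-0.51,0,0,0,0,0]
    - [-0.85,-0.51,0,0,0,0,0]
    - [-0.7,-0.4,0,0,0,0,0]
    - [-0.4,-0.25,0,0,0,0,0]
    - [0,0,0,0,0,0.82,0]
    - [0,0,0,0,0,0.82,0]
    - [0,0,0,0,0,0.82,0]
    - [0,0,0,0,0,0,0]

```text
t: 26.05
ee_pos: [520.2, -232.5, 254.6]
tool_rot: [-0.0, 0.754, 0.656, -0.0]
wrist_force: [-0.6, 0.5, 0.4]
width: 7.9
grasp_force: 30.0
```

```bash
python3 - <<'E'
from h import *
rel((530,-235,213))
c=shot('wrist','w9')
print(proj(c,[(563,-239,170),(595,-244,164),(633,-249,166)]))
print('peg');lines(c,(255,60,512,230),166,15,12,110)
E
```

```text
t 26.05 ee [ 520.2 -232.5  254.6] yaw 82.06 tilt [-0.001  0.   ] w 7.9 q [-0.46  0.15  1.99  0.    1.   -0.32]
(530, -235, 213) [-0.03  0.25  1.04] rows 2.0
[[300.19944234 205.63779345]
 [334.85809473 204.2225106 ]
 [378.44271608 204.56262865]]
peg
[462, 221, 487, 221] len 21 ang 172.2 [[707.0, -275.0], [729.0, -278.0]]
[486, 221, 505, 229] len 20 ang 150.0 [[728.0, -278.0], [745.0, -288.0]]
[258, 229, 258, 209] len 20 ang 82.5 [[523.0, -257.0], [526.0, -238.0]]
[277, 222, 337, 222] len 55 ang 172.1 [[541.0, -253.0], [595.0, -261.0]]
[302, 195, 305, 143] len 45 ang 81.0 [[566.0, -231.0], [573.0, -186.0]]
[346, 195, 325, 179] len 24 ang 134.5 [[604.0, -236.0], [588.0, -219.0]]
[340, 164, 394, 190] len 54 ang 146.9 [[601.0, -208.0], [647.0, -237.0]]
[394, 190, 371, 190] len 20 ang 170.4 [[647.0, -237.0], [627.0, -234.0]]
[308, 143, 304, 196] len 47 ang 80.8 [[575.0, -186.0], [568.0, -232.0]]
[306, 142, 359, 142] len 45 ang 172.2 [[573.0, -185.0], [618.0, -191.0]]
[256, 171, 258, 195] len 21 ang 88.7 [[528.0, -204.0], [528.0, -225.0]]
[371, 190, 368, 211] len 20 ang 81.2 [[627.0, -234.0], [624.0, -254.0]]
[305, 196, 344, 195] len 34 ang 174.4 [[569.0, -232.0], [603.0, -235.0]]
[357, 205, 305, 208] len 47 ang 174.8 [[614.0, -247.0], [568.0, -243.0]]
[366, 194, 343, 195] len 20 ang 174.8 [[622.0, -238.0], [602.0, -236.0]]
[424, 84, 424, 128] len 35 ang 91.5 [[671.0, -152.0], [672.0, -187.0]]
[422, 183, 422, 229] len 43 ang 90.2 [[671.0, -235.0], [672.0, -278.0]]
[345, 144, 309, 144] len 30 ang 171.2 [[607.0, -191.0], [577.0, -187.0]]
[423, 132, 423, 182] len 44 ang 90.3 [[671.0, -190.0], [672.0, -234.0]]
[262, 210, 265, 227] len 17 ang 89.6 [[529.0, -240.0], [529.0, -256.0]]
```

The peg line in the wrist view runs from (305,202) at the tip to (366,199). The post face centre casts to (625.5,-244), so the peg middle is at about (596.5,-242) with the axis at 172°, and the top view agrees within 3 mm. I'll go to the pre-insert point and check before threading.

Emit:
jog_arm:
  increments:
    - [0.03,0.15,0.4,0,0,0,0]
    - [0,0.14,0.4,0,0,0,0]
    - [0,0,0.24,0,0,0,0]
    - [0,0,0,0,0,0,0]
    - [0,0,0,0,0,0,0]

```text
t: 26.72
ee_pos: [532.7, -233.1, 213.7]
tool_rot: [0.0, 0.755, 0.656, 0.0]
wrist_force: [0.3, 0.2, -1.2]
width: 8.0
grasp_force: 30.0
```

```bash
python3 - <<'E'
from h import *
rel((532,-233,213),(596.5,-242,210))
c=shot('wrist','w10');s=shot('scene','sc10')
lines(c,(250,120,400,230),166,15,12,80)
g=ctrl.get_state()['ee_pos']; h=np.array(g)-[0,0,45.2]
print('hole scene px',proj(s,[h]),'tip',proj(s,[(564,-238,170)]),'wrist tip',proj(c,[(564,-238,170),(596.5,-242,164)]))
cv2.imwrite('pics/v7.png',np.hstack([cv2.resize(c['frame'][100:330,170:430,::-1],(420,372)),cv2.resize(s['frame'][140:230,110:202,::-1],(380,372),interpolation=cv2.INTER_CUBIC)]))
E
```

```text
t 26.725 ee [ 532.7 -233.1  213.7] yaw 82.03 tilt [ 0. -0.] w 8.0 q [-0.45  0.22  1.99 -0.    0.93 -0.31]
(532, -233, 213) [-0.   -0.02  0.02] rows 1.0
(596.5, -242, 210) [0.   1.63 0.08] rows 2.0
[258, 229, 258, 209] len 16 ang 82.4 [[537.0, -241.0], [539.0, -225.0]]
[277, 222, 337, 222] len 46 ang 172.2 [[551.0, -238.0], [597.0, -244.0]]
[349, 210, 323, 186] len 28 ang 130.4 [[606.0, -236.0], [589.0, -215.0]]
[298, 203, 301, 147] len 42 ang 80.9 [[569.0, -225.0], [575.0, -184.0]]
[340, 170, 399, 202] len 52 ang 143.9 [[601.0, -204.0], [643.0, -235.0]]
[366, 148, 305, 147] len 43 ang 170.9 [[620.0, -191.0], [578.0, -185.0]]
[304, 147, 300, 206] len 44 ang 81.0 [[577.0, -185.0], [570.0, -228.0]]
[399, 205, 377, 205] len 16 ang 171.9 [[643.0, -237.0], [627.0, -235.0]]
[256, 167, 259, 205] len 28 ang 86.8 [[542.0, -194.0], [540.0, -222.0]]
[296, 212, 348, 210] len 38 ang 174.8 [[567.0, -232.0], [605.0, -236.0]]
[393, 209, 394, 229] len 16 ang 89.6 [[639.0, -240.0], [639.0, -256.0]]
[377, 205, 373, 229] len 20 ang 81.0 [[627.0, -234.0], [624.0, -254.0]]
[371, 209, 349, 211] len 17 ang 176.8 [[623.0, -237.0], [606.0, -237.0]]
[302, 145, 349, 146] len 33 ang 171.3 [[576.0, -183.0], [609.0, -188.0]]
hole scene px [[171.00127563 177.16822636]] tip [[165.55590722 181.25184252]] wrist tip [[293.82809379 222.0593979 ]
 [335.73116661 218.57340633]]
```

View pics/v7.png

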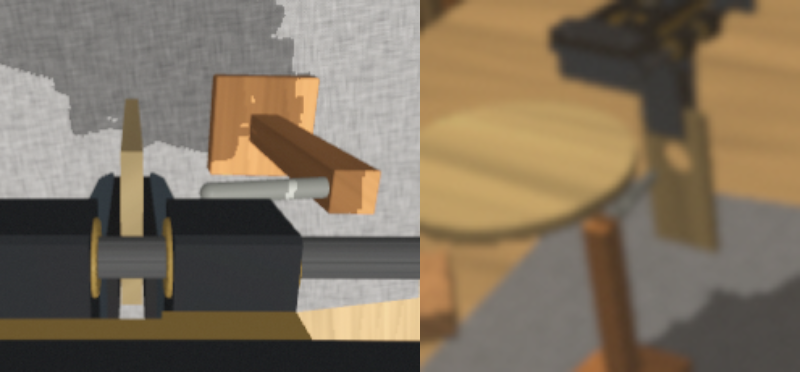

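The wrist crop shows the peg tip at full-frame (297,218) level with the held tag. In the scene crop the tag hole is at (172.5,178) and the peg tip at (166,181.5), both within about 1.5 px of prediction. Threading now.

Emit:
jog_arm:
  increments:
    - [0,0.2,0,0,0,0,0]
    - [0,0.25,0,0,0,0,0]
    - [0,0.25,0,0,0,0,0]
    - [0,0.2,0.02,0,0,0,0]
    - [0,0,0,0,0,0,0]

```text
t: 27.45
ee_pos: [568.8, -238.0, 212.5]
tool_rot: [-0.0, 0.755, 0.656, -0.0]
wrist_force: [-0.5, 0.4, -0.2]
width: 7.7
grasp_force: 30.0
```

Emit:
jog_arm:
  increments:
    - [0,0.2,0.02,0,0,0,0]
    - [0,0.25,0.02,0,0,0,0]
    - [0,0.2,0.02,0,0,0,0]
    - [0,0,0,0,0,0,0]

```text
t: 27.95
ee_pos: [594.6, -241.7, 210.2]
tool_rot: [-0.0, 0.755, 0.656, 0.0]
wrist_force: [-0.4, 0.2, -1.7]
width: 7.9
grasp_force: 30.0
```

```bash
python3 - <<'E'
from h import *
rel((596.5,-242,210),(596.5,-242,200))
print(ctrl.get_state()['wrist_force'])
c=shot('wrist','w11');s=shot('scene','sc11')
g=ctrl.get_state()['ee_pos']; print('hole scene px',proj(s,[np.array(g)-[0,0,45.2]]))
E
```

```text
t 27.95 ee [ 594.6 -241.7  210.2] yaw 82.03 tilt [-0.  0.] w 7.9 q [-0.42  0.32  1.87  0.    0.95 -0.28]
(596.5, -242, 210) [-0.    0.05  0.  ] rows 1.0
(596.5, -242, 200) [-0.    0.    0.25] rows 1.0
[-0.35397543  0.18006861 -1.67838802]
hole scene px [[160.62826467 186.99773699]]
```

Threaded with no contact force. Lowering until the peg takes the tag.

Emit:
jog_arm:
  increments:
    - [0,0,0.1,0,0,0,0]
    - [0,0,0.07,0,0,0,0]
    - [0,0,0,0,0,0,0]

```text
t: 28.42
ee_pos: [593.8, -241.6, 203.2]
tool_rot: [-0.0, 0.755, 0.656, -0.0]
wrist_force: [-0.3, -0.5, -0.6]
width: 8.0
grasp_force: 30.0
```

Emit:
jog_arm:
  increments:
    - [0,0,0.03,0,0,0,0]
    - [0,0,0,0,0,0,0]

```text
t: 28.68
ee_pos: [594.0, -241.7, 202.3]
tool_rot: [-0.0, 0.755, 0.656, -0.0]
wrist_force: [-0.1, 0.5, -1.8]
width: 7.6
grasp_force: 30.0
```

Emit:
jog_arm:
  increments:
    - [0,0,0.02,0,0,0,0]
    - [0,0,0,0,0,0,0]

```text
t: 28.92
ee_pos: [594.1, -241.7, 201.6]
tool_rot: [0.0, 0.755, 0.656, 0.0]
wrist_force: [-1.0, -0.1, -0.3]
width: 8.0
grasp_force: 30.0
```

Emit:
jog_arm:
  increments:
    - [0,0,0.03,0,0,0,0]
    - [0,0,0,0,0,0,0]

```text
t: 29.18
ee_pos: [594.2, -241.7, 201.0]
tool_rot: [0.0, 0.755, 0.656, 0.0]
wrist_force: [-3.3, 0.7, 8.3]
width: 7.6
grasp_force: 30.0
```

Emit:
jog_arm:
  increments:
    - [0,0,0.03,0,0,0,0]
    - [0,0,0,0,0,0,0]

```text
t: 29.42
ee_pos: [594.4, -241.8, 200.7]
tool_rot: [0.0, 0.755, 0.656, 0.0]
wrist_force: [-5.8, 2.3, 18.1]
width: 7.9
grasp_force: 30.0
```

Emit:
jog_arm:
  increments:
    - [0,0,0.02,0,0,0,0]
    - [0,0,0,0,0,0,0]

```text
t: 29.68
ee_pos: [594.5, -241.9, 200.5]
tool_rot: [0.0, 0.755, 0.656, 0.0]
wrist_force: [-10.0, 3.6, 24.2]
width: 7.9
grasp_force: 30.0
```

Firm contact on the peg at the predicted height (TCP 201). I'll ease off, release and retreat straight up.

Emit:
jog_arm:
  increments:
    - [0,0,-0.06,0,0,0,0]
    - [0,0,0,0,0,0,0]
    - [0,0,0,0,0,0,15]
    - [0,0,0,0,0,0,30]
    - [0,0,0,0,0,0,40]
    - [0,0,0,0,0,0,45]
    - [0,0,0,0,0,0,45]
    - [0,0,0,0,0,0,45]

```text
t: 30.68
ee_pos: [594.0, -241.6, 200.7]
tool_rot: [-0.0, 0.755, 0.656, -0.0]
wrist_force: [-0.8, -0.0, 0.2]
width: 44.6
grasp_force: 0.0
```

Emit:
jog_arm:
  increments:
    - [0,0,-0.3,0,0,0,45]
    - [0,0,-0.6,0,0,0,45]
    - [0,0,-0.8,0,0,0,45]
    - [0,0,-0.8,0,0,0,45]
    - [0,0,-0.5,0,0,0,45]
    - [0,0,0,0,0,0,45]

```text
t: 31.42
ee_pos: [594.5, -241.9, 322.3]
tool_rot: [0.001, 0.755, 0.656, 0.001]
wrist_force: [0.0, -0.6, -0.1]
width: 44.9
grasp_force: 0.0
```

```bash
python3 - <<'E'
from h import *
rel()
s=shot('scene','sc12'); c=shot('wrist','w12')
m=cv2.absdiff(s['frame'],load('sc0')['frame']).max(2)>30; m[:140]=0; m=m.astype(np.uint8)
print('scene change blobs',cv2.connectedComponentsWithStats(cv2.morphologyEx(m,2,np.ones((3,3))))[2].tolist()[1:])
print('expected tag corners scene',np.round(proj(s,[(594+dx,-242+dy,z) for dx,dy,z in((4,30,200),(-4,-30,200),(4,30,70),(-4,-30,70),(0,0,155))])).tolist())
print('tag edge lines wrist z200');lines(c,(200,100,400,300),200,20,15,80)
E
```

```text
t 31.425 ee [ 594.5 -241.9  322.3] yaw 82.01 tilt [ 0.002 -0.001] w 44.9 q [-0.42  0.2   1.8  -0.    1.14 -0.28]
scene change blobs [[143, 140, 24, 15, 251], [280, 166, 53, 89, 2420], [93, 169, 156, 47, 3377], [253, 176, 7, 5, 25], [162, 182, 4, 4, 14], [151, 191, 7, 5, 29], [146, 201, 115, 57, 3348], [163, 224, 4, 3, 12], [297, 258, 18, 3, 54]]
expected tag corners scene [[167.0, 180.0], [151.0, 176.0], [171.0, 213.0], [156.0, 209.0], [161.0, 190.0]]
tag edge lines wrist z200
[296, 297, 289, 271] len 34 ang 96.5 [[627.0, -367.0], [623.0, -333.0]]
[285, 246, 286, 208] len 42 ang 82.2 [[622.0, -303.0], [627.0, -261.0]]
[213, 271, 207, 297] len 33 ang 68.1 [[541.0, -322.0], [529.0, -352.0]]
[327, 222, 392, 222] len 67 ang 171.9 [[668.0, -282.0], [735.0, -292.0]]
[341, 283, 340, 241] len 49 ang 87.8 [[678.0, -355.0], [680.0, -306.0]]
[216, 209, 217, 246] len 42 ang 81.8 [[556.0, -252.0], [550.0, -293.0]]
[272, 181, 269, 160] len 21 ang 91.5 [[617.0, -231.0], [616.0, -209.0]]
[235, 289, 255, 273] len 30 ang 35.7 [[561.0, -347.0], [586.0, -330.0]]
[255, 272, 214, 272] len 45 ang 172.1 [[5
[... 564 characters left out ...]
70 ang 171.8 [[741.0, -376.0], [671.0, -366.0]]
[336, 241, 339, 276] len 42 ang 90.4 [[676.0, -304.0], [676.0, -346.0]]
[290, 272, 327, 272] len 41 ang 172.2 [[624.0, -334.0], [664.0, -339.0]]
[335, 297, 297, 297] len 43 ang 172.3 [[671.0, -372.0], [628.0, -366.0]]
[253, 139, 281, 139] len 27 ang 171.9 [[603.0, -188.0], [630.0, -191.0]]
[346, 251, 342, 291] len 48 ang 81.8 [[686.0, -318.0], [679.0, -365.0]]
[281, 141, 254, 141] len 26 ang 171.7 [[630.0, -193.0], [604.0, -189.0]]
[299, 273, 298, 295] len 28 ang 81.5 [[634.0, -337.0], [630.0, -364.0]]
[200, 234, 211, 210] len 29 ang 56.9 [[535.0, -277.0], [551.0, -253.0]]
[307, 246, 287, 245] len 22 ang 171.1 [[645.0, -306.0], [623.0, -302.0]]
```

The tag's top edge casts to a 60 mm line at z=200 over the peg middle, at 82.6°, so it hangs there. I'll check that it stays still, then hand in.

Emit:
jog_arm:
  increments:
    - [0,0,0,0,0,0,45]
    - [0,0,0,0,0,0,45]
    - [0,0,0,0,0,0,45]
    - [0,0,0,0,0,0,45]

```text
t: 32.02
ee_pos: [594.0, -241.7, 320.5]
tool_rot: [-0.0, 0.755, 0.656, -0.0]
wrist_force: [0.4, -0.5, 0.8]
width: 44.9
grasp_force: 0.0
```

```bash
python3 - <<'E'
from h import *
s=shot('scene','sc13'); d=cv2.absdiff(s['frame'],load('sc12')['frame']).max(2); n=int((d[140:]>40).sum()); print('changed px',n, ctrl.get_state()['t'])
if n<40: print(ctrl.finish_job())
E
```

```text
changed px 0 32.075
the job is handed in; nothing more can be done
None
```

The job is handed in at 32 s, and the cameras showed the dish centred on the board, the press centred on its rim and the tag hanging still on the peg; no verdict came back.

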